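Refit and latch the filter cover of a bench air cleaner

ROBOT

A 6-joint arm with a two-finger parallel gripper is mounted at the origin on a cart in front of the work surface, level with it; the furniture and walls round the work are solid. World frame = base frame: x ahead of the robot, y to its left, z up, the work surface at z = 0. Lengths are in m, angles in rad, forces in N, time in s.
With the tool pointing down it reaches from about 0.325 to 0.775 m from the base axis. Payload 5.5 kg.
Tool frame: the origin (TCP) lies at the very end of the fingers, on their centre line; the grasp point (between the pads) lies r.grip_point_offset behind it (r.grip_point_offset is the distance from the TCP to the grasp point, in m); z points along the fingers, y is the line along which they close (so a half turn about z gives the same grasp; the last joint's range is limited). The gripper opens to 88 mm and grips with 3 to 60 N. Pads are 20 mm wide; open, the fingers measure 115 mm over their backs; the gripper's body (75 mm by 178 mm) begins 61 mm behind the grasp point.
Start: joints at [1.206, 0.091, 1.231, -0, 1.82, -0.057], TCP at [0.182, 0.572, 0.196] pointing down, gripper open.
Joint ranges: [-2.87, 2.87], [-0.86, 2.18], [0.17, 2.46], [-1.51, 4.65], [0.06, 2.69], [-2.65, 2.65]. Speed limits (rad/s): [2.57, 2.57, 3.01, 3.14, 3.14, 3.14].

INTERFACE

Orientations are given as a unit quaternion [x, y, z, w].
In Python, from station import r, viewer gives the robot as it stands.
- The arm moves only by the tool servo_tool, never from a script. Its argument "series" is text: rows parted by semicolons, each of 4 numbers parted by spaces: the shift along the world's x, y, z in m, then the turn about the world's z in degrees. A call has 1 to 8 rows; each row shifts and turns the commanded pose from where the row before left it; what a row does not reach is not made up. A row lasts 1/10 s, in which the tool goes at most 50 mm and 8.59 degrees, less where a joint would pass 70% of its speed; a pose out of reach is approached as far as the arm can. A call is refused whole if a number of a shift passes 0.05 or a number of a turn 8.59, either way. A call with a gripper value outside its range is refused whole. "fingers" is the opening, from 0 (shut) to 1 (fully open), set as the call begins (left out, the last holds). The fingers move at their own pace and stop on an object; "grip_force" is the grip in N (left out, the last holds). Time passes only in rows, so rows that do not move let the fingers close. It gives the time, the measured TCP pose, the force, the opening and the grip force at its end, in the units of the state.
- r.read_state(): the state, without advancing time (a new reading comes with each control period).
- viewer.camera(name): name is "side" or "top"; returns (picture, depth): 480x640x3 uint8, red, green, blue; 480x640 float32, m along the optical axis (not along the pixel's ray), 0 where there is no reading.
- viewer.camera_info(name): a dict with "fx", "fy", "cx", "cy" (pixels), "k1" (the pictures are not rectified: a ray, as slopes to the right and down, at radius r is drawn at 1 + k1 r^2 times it, then the intrinsics apply), "R" (3x3) and "t" (3): a world point X has camera coordinates R X + t. Camera axes: x right, y down, z forward; pixel columns grow to the right and rows downward; lengths in m; the calibration is good to about 2 mm. A picture is of the moment at which its call begins. camera_info takes no time and is no camera call.
- r.finish_job(): hands the job in; it is judged then, once.
The state is a dict: "t": time; "joints": joint angles; "joint_vel": joint speeds; "effort": joint torques, N m; "tcp_pos": TCP position; "tool_rot": TCP orientation; "ft_force": force on the tool from outside, world axes, zero at the start; "ft_torque": the same for the moment, N m; "width": finger opening in m; "grasp_force": force on a finger pad.
Only numpy, scipy, OpenCV 4.12 (cv2) and the standard library are available. Lean on these libraries where they do the work, as an engineer would, in place of code of your own. Each camera call takes 0.05 s, during which the arm holds its last target. There are 200 camera calls.

TASK

Put the loose filter cover back on the open air cleaner: tilt it, hook its tongue under the fixed ledge on the side of the opening away from the latch, and swing it down until it sits flush all round. Then turn the latch all the way round so that it points across the cover and holds it down. Do not disturb the bottle, the timer or the tape roll.

Things in the scene. Friction and masses are not known exactly. Their poses are not given: they have to be found in the camera images.
- air_cleaner: Fixed low white housing, 220 (x) x 175 (y) x 70 mm high, with an open filter well in its top. Origin: centre of its underside, on the worktop; x points from the ledge side (nearer the robot) to the latch side, z up. Opening: x -70 to +50, y -67.5 to +67.5 mm. Seat strips with tops at z 58 mm, 10 mm wide, along both sides and the latch side of the opening carry the cover.
- ledge_edge (a point): Middle of the ledge's free top edge, at x -70, y 0, z 70 mm in the housing's frame; same axes. The ledge is 5 mm thick (underside z 65 mm); under it a pocket reaches 28 mm further to x -98 mm. Pocket and well are free down to z 46 mm between the side strips (|y| < 58 mm).
- cover_seat (a point): Fixed point of the housing (x -20, y 0, z 87 mm in its frame, same axes): where point cover_grip lies when the cover is seated, with the cover's axes along the housing's. Play of the seated cover 3 mm either way in x, 2.5 mm in y. Seated, its top is flush with the housing's top, its underside at z 58 mm.
- cover_grip (a point): Centre of the upright rib of the loose white cover (0.15 to 0.3 kg), flat on the worktop at the start. x points from the tongue edge to the plain edge, z up. Rib: 14 mm thick (x), 70 long (y), z -17 to +17 mm from here. Panel: x -47 to +67, 130 mm wide in y, 12 mm thick, z -29 to -17 mm. Tongue: x -65 to -47 mm, 90 mm wide, 5 mm thick, level with the underside.
- cover_tongue (a point): Middle of the tip of the cover's tongue, half-way through its thickness; the cover's axes. From cover_grip: x -65, z -26.5 mm. Seated, it lies under the ledge, at x -85, z 60.5 mm in the housing's frame.
- latch (a joint): Angle (rad) of the steel latch on the housing, on an upright pivot. 0: along the housing's +y, clear of the opening; 1.57 (stop): along its -x, across the cover's edge. Grows counter-clockwise from above. Starts at 0 to 0.25 and stays where left (friction about 0.07 N m). Clears the seated cover by 2 mm.
- latch_pivot (a point): On the latch's pivot axis, 92 mm above the worktop; in the housing's frame at x 80 mm, y 0. Its y axis points along the latch to the free end.
- latch_fin (a point): Middle of the latch's upright fin, 34 mm from the pivot axis, 92 mm above the worktop; y axis along the latch to its free end. Latch: bar 16 mm wide to 55 mm from the pivot, 72 to 84 mm above the worktop; on it a fin 8 mm thick, 13 to 55 mm from the pivot, up to 103 mm. Can be pushed sideways or pinched.
- bottle: Bystander: loose clear screw-cap bottle with blue cap, 69 mm diameter, 138 mm high; origin at the centre of its foot.
- timer: Bystander: loose white bench timer, 66 x 66 x 20 mm; origin at the centre of its underside.
- tape: Bystander: loose roll of label tape lying flat, 96 mm diameter, 19 mm high; origin at the centre of its underside.
Mind the look-alikes: they are no part of the job. Several things look just like the part that bears cover_grip: the one meant starts farthest to the robot's right.

How it is judged:
By the outcome, as a careful person would: the job done as asked, in the order asked, and still so for the second after the job is handed in, with the robot touching nothing.
It also fails if it takes over 54 s, if anything falls off the work surface, if the arm or the gripper's body presses on something with over 40 N, if the wrist force passes 120 N, or if a joint passes its speed limit or range.

## Working session

There is one attempt and no reset: what is moved stays moved. The work goes in short steps, Python scripts to look and compute and a tool call to move; the robot and the scene stay as the last step left them, time stands still between calls to the robot, and variables do not carry over. Pictures are saved under pics/ and viewed, at most 10 in all, crops included, and the job is handed in when it is done.

Besides the shell and the picture viewer there is one more tool, called after ">>>" by a JSON object that holds its "fn" and its "kwargs". servo_tool: Moves the arm, as the interface text tells. Its arguments: {"type":"object","properties":{"series":{"type":"string"},"fingers":{"type":"number"},"grip_force":{"type":"number"}},"required":["series"]}

```bash
mkdir -p pics; ls; python3 - <<'E'
from station import r, viewer
import cv2, numpy as np
for n in("top","side"):
    p,d=viewer.camera(n); cv2.imwrite(f"pics/{n}0.png",p[:,:,::-1]); np.savez(f"{n}0.npz",p=p,d=d)
    print(n,viewer.camera_info(n))
print(r.read_state(), r.grip_point_offset)
E
```

```text
pics
top {'fx': 581.3950721916968, 'fy': 581.3950721916968, 'cx': 309.83706900526767, 'cy': 241.49704361530232, 'k1': -0.12139439412414998, 'R': array([[ 0.0051785 , -0.99983612, -0.01734693],
       [-0.99226896, -0.00298672, -0.12407014],
       [ 0.12399799,  0.01785532, -0.99212181]]), 't': array([0.02729086, 0.55045356, 1.60242294])}
side {'fx': 461.7803658429261, 'fy': 461.7803658429261, 'cx': 309.26115916038555, 'cy': 244.4886194263222, 'k1': -0.1142679879104863, 'R': array([[-0.86442336,  0.50275514, -0.00308755],
       [ 0.42205778,  0.72231007, -0.54784614],
       [-0.2732023 , -0.47487413, -0.83657341]]), 't': array([ 0.48137847, -0.18860369,  1.47103874])}
{'t': 0.1, 'joints': array([ 1.20630871e+00,  9.18012843e-02,  1.23172929e+00, -6.35649701e-06,
        1.81978014e+00, -5.66946526e-02]), 'joint_vel': array([-0.00087   , -0.00079365, -0.00312159, -0.00064047,  0.00039544,
       -0.00061919]), 'effort': array([ 1.79816238e-03, -4.47858739e+01, -4.07571137e+01,  6.99672103e-02,
        2.83812254e-02, -1.15799621e-04]), 'tcp_pos': array([0.18166959, 0.57152752, 0.1953298 ]), 'tool_rot': array([ 1.53290434e-01,  9.88180806e-01, -8.40699221e-04, -1.76557781e-04]), 'ft_force': array([-0.39316816, -0.4104821 ,  0.92001653]), 'ft_torque': array([0.00019325, 0.03703722, 0.01069135]), 'grasp_force': 0.0, 'width': 0.08781522345479413} 0.0187
```

View pics/top0.png

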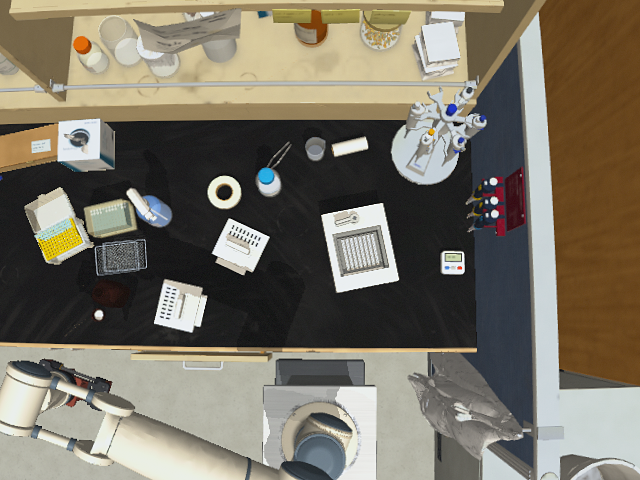

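View pics/side0.png

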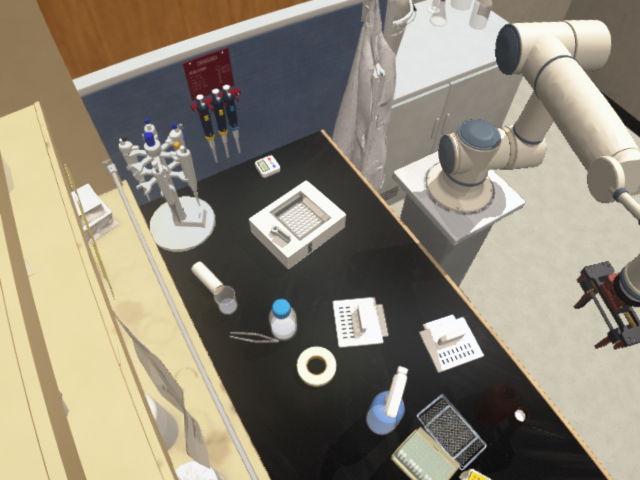

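```bash
cat > h.py <<'E'
import numpy as np, cv2
from station import r, viewer
def cloud(n,f=None):
    if f: z=np.load(f); p,d=z['p'],z['d']
    else: p,d=viewer.camera(n)
    return p,d,deproj(n,d)
def deproj(n,d):
    c=viewer.camera_info(n); K=np.array([[c['fx'],0,c['cx']],[0,c['fy'],c['cy']],[0,0,1]])
    v,u=np.mgrid[:480,:640]
    q=cv2.undistortPoints(np.stack([u,v],-1).reshape(-1,1,2).astype(np.float64),K,np.array([c['k1'],0,0,0])).reshape(480,640,2)
    X=np.dstack([q*d[...,None],d[...,None]])
    return (X-c['t'])@c['R']
def proj(n,X):
    c=viewer.camera_info(n); K=np.array([[c['fx'],0,c['cx']],[0,c['fy'],c['cy']],[0,0,1]])
    return cv2.projectPoints(np.atleast_2d(X).astype(float),cv2.Rodrigues(c['R'])[0],c['t'],K,np.array([c['k1'],0,0,0]))[0][:,0]
def rect(P):
    return cv2.minAreaRect((P[:,:2]*1000).astype(np.float32))
E
python3 - <<'E'
from h import *
np.set_printoptions(precision=1,suppress=True)
for n in("top","side"):
    p,d,X=cloud(n,n+"0.npz"); ok=d>0
    # rough positions
    if n=="top":
        for u,v in((240,246),(360,250),(181,305)): print(n,(u,v),X[v,u]*1000)
        ch,cc=X[232,243],X[250,360]
        ch=X[246,240];
    def sel(c,rad,z0,z1): return X[ok&(np.hypot(X[...,0]-c[0],X[...,1]-c[1])<rad)&(X[...,2]>z0)&(X[...,2]<z1)]
    for nm,a in(("house z70",(cc,.16,.064,.0715)),("latch bar",(cc,.14,.076,.11)),("panel",(ch,.12,.007,.02)),("rib",(ch,.09,.035,.06))):
        P=sel(*a)
        if len(P)>5: print(n,nm,len(P),rect(P),"z",np.median(P[:,2])*1000, "med",np.median(P,0)*1000)
    print("table z",np.median(X[ok&(abs(X[...,2])<.01)][:,2])*1000)
# enlarged crop of top picture
p=np.load("top0.npz")['p'][:,:,::-1]
a=cv2.resize(p[190:305,200:420],None,fx=3.6,fy=3.6,interpolation=cv2.INTER_CUBIC)
cv2.imwrite("pics/crop.png",a)
E
```

```text
top (240, 246) [535.1 224.5  50.1]
top (360, 250) [ 525.4 -110.7   45.9]
top (181, 305) [369.4 389.8  38. ]
top house z70 1696 ((532.2041015625, -107.44173431396484), (221.01612854003906, 176.12623596191406), 11.31270980834961) z 68.63618212097009 med [ 550.3 -115.2   68.6]
top latch bar 331 ((530.3670654296875, -106.32455444335938), (217.92422485351562, 169.36441040039062), 11.694361686706543) z 79.51595968085005 med [596.7 -80.9  79.5]
top panel 1654 ((533.576416015625, 226.7593994140625), (225.2298583984375, 229.60882568359375), 38.35110855102539) z 12.126700216623188 med [541.7 229.5  12.1]
top rib 124 ((533.9221801757812, 234.19882202148438), (68.70590209960938, 14.097469329833984), 63.73330307006836) z 46.61778276635327 med [532.8 233.   46.6]
table z 0.34849992787418493
side house z70 1272 ((533.2310791015625, -108.21961975097656), (223.41741943359375, 178.01312255859375), 11.012856483459473) z 69.68909454187677 med [ 560.7 -103.4   69.7]
side latch bar 210 ((533.3826904296875, -103.63056945800781), (207.3349151611328, 162.30592346191406), 13.990007400512695) z 86.59128014263071 med [606.2 -68.6  86.6]
side panel 1901 ((552.6441650390625, 221.626220703125), (193.694091796875, 224.41934204101562), 9.450285911560059) z 13.295843164915384 med [549.4 235.1  13.3]
side rib 147 ((537.0980224609375, 234.5859375), (69.86687469482422, 15.167134284973145), 62.322078704833984) z 46.06085838841781 med [538.2 235.5  46.1]
table z 1.3642785710042364
```

View pics/crop.png

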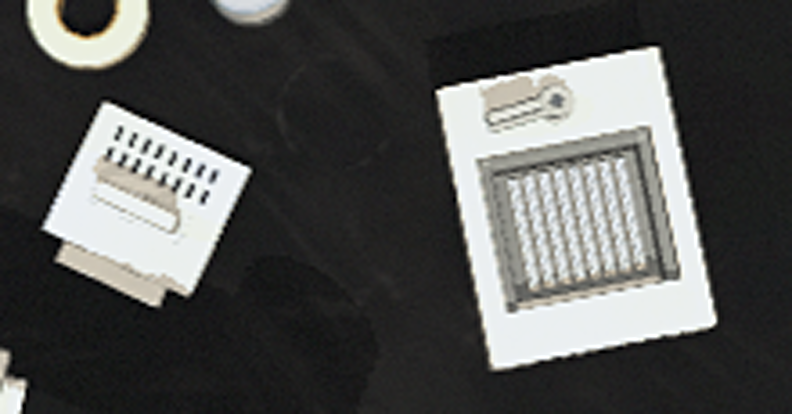

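>>> {"fn": "servo_tool", "kwargs": {"series": "0.034 -0.034 0 -1.2;0.034 -0.034 0 -1.2;0.034 -0.034 0 -1.2;0.034 -0.034 0 -1.2;0.034 -0.034 0 -1.2;0.034 -0.034 0 -1.2;0.034 -0.034 0 -1.2;0.034 -0.034 0 -1", "fingers": 1}}

```text
t: 0.9
tcp_pos: [0.4547, 0.2981, 0.196]
tool_rot: [0.234, 0.972, -0.0, -0.0]
ft_force: [0.6, 0.6, -0.7]
width: 0.0877
grasp_force: 0.0
```

```bash
python3 - <<'E'
from h import *
# refined fits from start images: connected white panel / housing
from scipy import ndimage as nd
for n in("top","side"):
    p,d,X=cloud(n,n+"0.npz")
    for nm,c,rad,z0,z1 in(("panel",(.53,.23),.1,.008,.018),("house",(.5327,-.1078),.16,.06,.08)):
        m=(d>0)&(np.hypot(X[...,0]-c[0],X[...,1]-c[1])<rad)&(X[...,2]>z0)&(X[...,2]<z1)&(p.min(2)>150)
        l,k=nd.label(m); s=nd.sum(m,l,range(1,k+1)); P=X[l==1+np.argmax(s)]
        print(n,nm,len(P),rect(P))
    m=(d>0)&(np.hypot(X[...,0]-.611,X[...,1]+.092)<.07)&(X[...,2]>.088)&(X[...,2]<.115)
    P=X[m]; print("fin",len(P),rect(P) if len(P)>4 else 0)
E
```

```text
top panel 1150 ((542.5597534179688, 229.5167694091797), (129.44674682617188, 114.15518951416016), 64.81195831298828)
top house 2688 ((531.9856567382812, -108.45399475097656), (220.323974609375, 175.24502563476562), 11.36711311340332)
fin 82 ((601.04345703125, -69.5854263305664), (17.537803649902344, 62.46392822265625), 20.95009994506836)
side panel 1661 ((544.854736328125, 229.45843505859375), (131.37164306640625, 115.01260375976562), 65.25202941894531)
side house 2122 ((533.5285034179688, -108.85002136230469), (222.9352264404297, 178.05099487304688), 11.432941436767578)
fin 92 ((603.4550170898438, -70.11140441894531), (20.991653442382812, 64.83476257324219), 26.24688148498535)
```

>>> {"fn": "servo_tool", "kwargs": {"series": "0.03 -0.024 -0.01 1;0.03 -0.024 -0.02 1.1;0.02 -0.016 -0.02 0;0 0 -0.03 0;0 0 -0.03 0;0 0 -0.02 0;0 0 0 0;0 0 0 0"}}

```text
t: 1.7
tcp_pos: [0.5335, 0.2358, 0.0664]
tool_rot: [0.216, 0.976, -0.0, -0.0]
ft_force: [-1.0, -0.1, -0.1]
width: 0.0878
grasp_force: 0.0
```

>>> {"fn": "servo_tool", "kwargs": {"series": "0.0015 -0.0018 -0.02 0;0 0 -0.02 0;0 0 -0.01 0;0 0 0 0;0 0 0 0"}}

```text
t: 2.2
tcp_pos: [0.5359, 0.2343, 0.0178]
tool_rot: [0.216, 0.976, 0.0, 0.001]
ft_force: [-0.5, -0.1, -0.4]
width: 0.0879
grasp_force: 0.0
```

>>> {"fn": "servo_tool", "kwargs": {"series": "0 0 0 0;0 0 0 0;0 0 0 0;0 0 0 0;0 0 0 0;0 0 0 0", "fingers": 0, "grip_force": 20}}

```text
t: 2.8
tcp_pos: [0.5357, 0.2341, 0.0173]
tool_rot: [0.216, 0.976, 0.0, 0.001]
ft_force: [-1.4, -0.7, 5.2]
width: 0.0693
grasp_force: 20.0
```

>>> {"fn": "servo_tool", "kwargs": {"series": "0 0 0.02 0;0 0 0.04 0;0 0 0.04 0;0 -0.02 0.03 3;0 -0.04 0 7;0 -0.04 0 7;0 -0.04 0 7;0 -0.04 0 7"}}

```text
t: 3.6
tcp_pos: [0.5345, 0.0527, 0.145]
tool_rot: [-0.056, 0.998, 0.0, -0.001]
ft_force: [-0.5, -0.3, -2.8]
width: 0.0693
grasp_force: 20.0
```

>>> {"fn": "servo_tool", "kwargs": {"series": "0 -0.04 0 5.4;0 -0.04 0 0;0 -0.04 0 0;0 -0.02 0 0;0 0 0 0;0 0 0 0;0 0 0 0"}}

```text
t: 4.3
tcp_pos: [0.5352, -0.0849, 0.1458]
tool_rot: [-0.1, 0.995, 0.0, -0.0]
ft_force: [0.8, 0.8, -3.2]
width: 0.0692
grasp_force: 20.0
```

```bash
python3 - <<'E'
from h import *
for n in("top","side"):
    p,d=viewer.camera(n); cv2.imwrite(f"pics/{n}1.png",p[:,:,::-1]); np.savez(f"{n}1.npz",p=p,d=d)
a=cv2.resize(cv2.imread("pics/top1.png")[160:310,250:450],(400,300),interpolation=cv2.INTER_CUBIC)
b=cv2.resize(cv2.imread("pics/side1.png")[100:280,200:440],(400,300),interpolation=cv2.INTER_CUBIC)
cv2.imwrite("pics/m1.png",np.hstack([a,b]))
print(r.read_state()['tcp_pos'],r.read_state()['tool_rot'])
E
```

```text
[ 0.53531712 -0.08480034  0.14610956] [-1.00724655e-01  9.94914314e-01  1.83416279e-04 -1.34711811e-04]
```

View pics/m1.png

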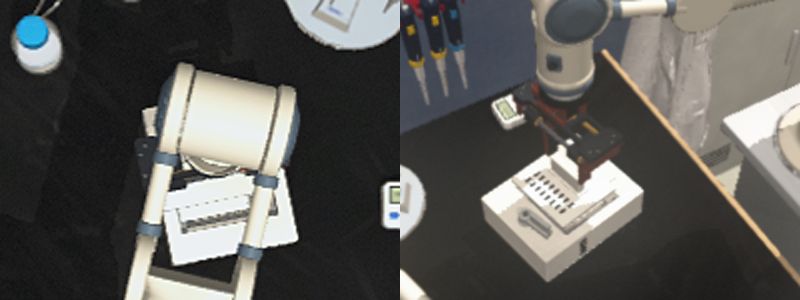

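```bash
cat >> h.py <<'E'
from scipy import ndimage as nd
H=np.array([.5327,-.1086]); HY=np.radians(11.4)
def toH(X):
    c,s=np.cos(HY),np.sin(HY); q=X[...,:2]-H
    return np.dstack([q[...,0]*c+q[...,1]*s,-q[...,0]*s+q[...,1]*c,X[...,2]]) if X.ndim==3 else np.column_stack([q@[c,s],q@[-s,c],X[:,2]])
def panel(n,d,p,X,ctr,zr,rad=.1):
    """robust plane fit of white points near ctr(housing frame); returns tilt slopes and inlier extents in mm"""
    Y=toH(X); m=(d>0)&(np.hypot(Y[...,0]-ctr[0],Y[...,1]-ctr[1])<rad)&(Y[...,2]>zr[0])&(Y[...,2]<zr[1])&(p.min(2)>110)
    P=Y[m]*1000; best=None; rng=np.random.default_rng(0)
    for _ in range(300):
        q=P[rng.choice(len(P),3,False)]
        try: a=np.linalg.solve(np.c_[q[:,:2],np.ones(3)],q[:,2])
        except Exception: continue
        if abs(a[:2]).max()>.6: continue
        i=abs(np.c_[P[:,:2],np.ones(len(P))]@a-P[:,2])<2.5
        if best is None or i.sum()>best.sum(): best=i
    Q=P[best]; a=np.linalg.lstsq(np.c_[Q[:,:2],np.ones(len(Q))],Q[:,2],rcond=None)[0]
    print(n,"inl",len(Q),"of",len(P),"slope x,y deg",np.degrees(np.arctan(a[:2])).round(1),"z0",a[2].round(1),"rect",cv2.minAreaRect(Q[:,:2].astype(np.float32)))
    return Q,a
E
python3 - <<'E'
from h import *
for n in("side","top"):
    p,d,X=cloud(n,n+"1.npz")
    panel(n,d,p,X,(.015,.02),(.11,.18))
s=r.read_state(); print(toH(s['tcp_pos'][None])*1000)
E
```

```text
side inl 974 of 1571 slope x,y deg [-0.7  0.2] z0 141.7 rect ((18.57708740234375, 24.771915435791016), (115.76557159423828, 130.57904052734375), 0.578389585018158)
top inl 340 of 751 slope x,y deg [11.9  1.2] z0 145.0 rect ((-34.84967041015625, 27.515674591064453), (46.916770935058594, 119.33142852783203), 0.021993840113282204)
[[  7.26966825  22.81283177 146.10955676]]
```

>>> {"fn": "servo_tool", "kwargs": {"series": "-0.02 -0.007 0 0;-0.036 -0.0125 0 0;-0.036 -0.0125 0 0;-0.036 -0.0125 0 0;-0.036 -0.0125 -0.02 0;0 0 -0.02 0;0 0 0 0;0 0 0 0"}}

```text
t: 5.2
tcp_pos: [0.3716, -0.1424, 0.1068]
tool_rot: [-0.1, 0.995, 0.0, 0.0]
ft_force: [-0.3, -0.3, -2.9]
width: 0.0693
grasp_force: 20.0
```

>>> {"fn": "servo_tool", "kwargs": {"series": "0 0 -0.01 0;0 0 -0.006 0;0 0 -0.005 0;0 0 -0.004 0;0 0 -0.004 0;0 0 -0.004 0;0 0 -0.004 0;0 0 0 0"}}

```text
t: 6.0
tcp_pos: [0.3705, -0.1433, 0.0687]
tool_rot: [-0.1, 0.995, -0.0, -0.001]
ft_force: [-5.2, -1.2, 2.4]
width: 0.0694
grasp_force: 20.0
```

```bash
python3 - <<'E'
from h import *
p,d,X=cloud("side"); s=r.read_state(); c=toH(s['tcp_pos'][None])[0]; print(c*1000,s['ft_force'],s['ft_torque'])
panel("side",d,p,X,(c[0]+.01,c[1]),(c[2]-.05,c[2]+.03))
E
```

```text
[-165.68650721   -2.00484299   68.98956004] [-4.05701397 -1.49554528  1.81741   ] [-0.19042199  0.75724307  0.01136238]
side inl 623 of 1632 slope x,y deg [20.2  0.1] z0 124.3 rect ((-145.8422393798828, -0.360137939453125), (111.71837615966797, 132.48239135742188), 0.0945381447672844)
```

>>> {"fn": "servo_tool", "kwargs": {"series": "0 0 0.02 0;0 0 0.035 0;0.02 0.004 0.025 0;0.035 0.007 0 0;0.035 0.007 0 0;0.035 0.007 0 0;0.03 0.006 0 0;0 0 0 0"}}

```text
t: 6.85
tcp_pos: [0.5287, -0.1106, 0.1467]
tool_rot: [-0.101, 0.995, 0.001, -0.001]
ft_force: [-0.7, -0.5, -2.4]
width: 0.0692
grasp_force: 20.0
```

>>> {"fn": "servo_tool", "kwargs": {"series": "0 0 0 0;0 0 0 0;0 0 0 0"}}

```text
t: 7.15
tcp_pos: [0.5257, -0.1123, 0.1496]
tool_rot: [-0.1, 0.995, -0.0, 0.0]
ft_force: [-0.2, -0.4, -2.7]
width: 0.0696
grasp_force: 20.0
```

```bash
python3 - <<'E'
from h import *
p,d,X=cloud("side"); s=r.read_state(); c=toH(s['tcp_pos'][None])[0]; print(c*1000,s['ft_force'])
Q,a=panel("side",d,p,X,(c[0]+.01,c[1]),(c[2]-.05,c[2]+.04))
h=cv2.convexHull(Q[:,:2].astype(np.float32))[:,0]
for sgn in(1,-1): print("x extreme",np.percentile(sgn*Q[:,0],99.5)*sgn)
t=np.arctan(a[0]); xe=np.percentile(Q[:,0],99.5); ze=a[0]*xe+a[1]*c[1]*1000+a[2]
# plain top edge -> underside & tongue tip
pb=np.array([xe+12*np.sin(t),ze-12*np.cos(t)]); tip=pb-132*np.array([np.cos(t),np.sin(t)])
print("plain bottom",pb,"tip bottom",tip,"minus tcp",tip-[c[0]*1000,c[2]*1000])
cv2.imwrite("pics/side2.png",cv2.resize(p[100:280,200:440,::-1],(640,480),interpolation=cv2.INTER_CUBIC))
E
```

```text
[ -7.49273452  -2.24155191 149.77064366] [-0.25989429 -0.22360673 -2.92943918]
side inl 886 of 1497 slope x,y deg [13.7 -0.5] z0 147.3 rect ((9.7322998046875, -0.2034759521484375), (132.73101806640625, 113.93220520019531), 89.5398941040039)
x extreme 65.57102408300973
x extreme -45.790937011457906
plain bottom [ 68.40608113 151.60227505] tip bottom [-59.85715067 120.41664748] minus tcp [-52.36441615 -29.35399618]
```

View pics/side2.png

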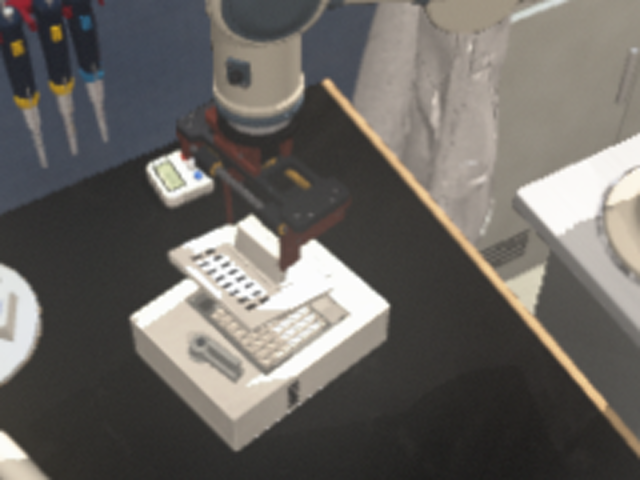

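>>> {"fn": "servo_tool", "kwargs": {"series": "-0.0052 -0.001 -0.01 0;0 0 -0.015 0;0 0 -0.015 0;0 0 -0.007 0;0 0 0 0;0 0 0 0;0 0 0 0"}}

```text
t: 7.9
tcp_pos: [0.5215, -0.1131, 0.1031]
tool_rot: [-0.1, 0.995, -0.0, 0.001]
ft_force: [0.6, 0.9, -2.5]
width: 0.0694
grasp_force: 20.0
```

```bash
cat > m.py <<'E'
from h import *
import sys
p,d,X=cloud("side"); s=r.read_state(); c=toH(s['tcp_pos'][None])[0]; print("tcp H",c*1000,s['ft_force'],s['t'])
Q,a=panel("side",d,p,X,(c[0]+.017,c[1]),(max(c[2]-.05,.073),c[2]+.04),.085)
t=np.arctan(a[0]); xe=np.percentile(Q[:,0],99.5); ze=a[0]*xe+a[1]*c[1]*1000+a[2]
pb=np.array([xe+12*np.sin(t),ze-12*np.cos(t)]); tip=pb-132*np.array([np.cos(t),np.sin(t)])
print("y edges",np.percentile(Q[:,1],[.5,99.5]),"plain bottom",pb,"tip bottom",tip)
Y=toH(X)*1000; m=(d>0)&(abs(Y[...,2]-70)<4)&(np.hypot(Y[...,0],Y[...,1])<160)&(p.min(2)>110)
l,k=nd.label(m); P=Y[m&(abs(Y[...,0])<125)&(abs(Y[...,1])<100)]; print("house",rect(P[:,:2]/1000), P[:,2].mean())
m=(d>0)&(np.hypot(Y[...,0]-80,Y[...,1])<65)&(Y[...,2]>95)&(Y[...,2]<108)
if len(sys.argv)>1: cv2.imwrite(sys.argv[1],cv2.resize(p[130:280,230:430,::-1],(640,480),interpolation=cv2.INTER_CUBIC))
E
python3 m.py
```

```text
tcp H [-11.78253242  -2.18354791 103.18366393] [ 0.114088   -0.17250985 -2.90904225] 7.95
side inl 826 of 1548 slope x,y deg [14.2  0.3] z0 101.6 rect ((5.3650054931640625, -0.785858154296875), (133.28517150878906, 113.90502166748047), 89.8931655883789)
y edges [-64.66415946  65.58608973] plain bottom [ 63.48253043 105.33955764] tip bottom [-64.47032396  72.9039745 ]
house ((0.4723968505859375, 0.2392578125), (178.7863311767578, 224.7088165283203), 89.80435180664062) 70.75097269305763
```

>>> {"fn": "servo_tool", "kwargs": {"series": "0 0 -0.005 0;0 0 -0.005 0;0 0 -0.004 0;0 0 -0.003 0;0 0 0 0;0 0 0 0"}}

```text
t: 8.55
tcp_pos: [0.521, -0.113, 0.0853]
tool_rot: [-0.1, 0.995, -0.0, -0.0]
ft_force: [0.1, 0.8, -2.6]
width: 0.069
grasp_force: 20.0
```

```bash
python3 m.py pics/s3.png
```

```text
tcp H [-12.32125833  -2.01880136  85.37891333] [ 0.65148217 -0.2293065  -3.13716796] 8.6
side inl 773 of 1418 slope x,y deg [13.3 -0.2] z0 84.1 rect ((15.701858520507812, 1.0551605224609375), (131.81399536132812, 133.521728515625), 88.41769409179688)
y edges [-64.10538028  65.03748096] plain bottom [84.21352619 91.72606688] tip bottom [-44.22745902  61.28081569]
house ((1.0172653198242188, 0.6836090087890625), (222.60787963867188, 177.75851440429688), 0.15082840621471405) 70.84043915582308
```

View pics/s3.png

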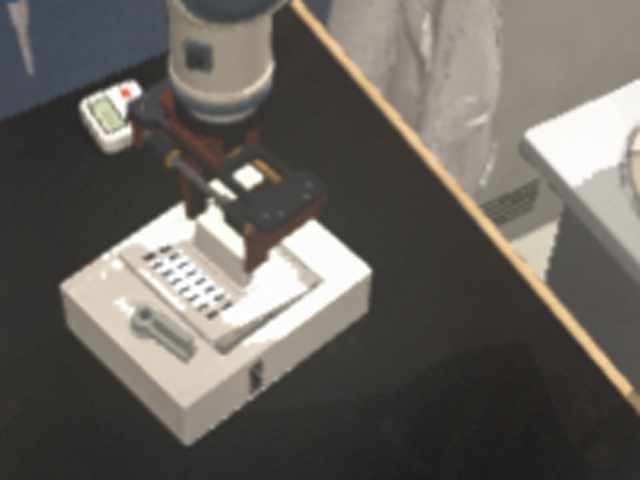

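>>> {"fn": "servo_tool", "kwargs": {"series": "-0.003 -0.0006 0 0;-0.004 -0.0008 0 0;-0.004 -0.0008 0 0;-0.004 -0.0008 0 0;-0.0025 -0.0005 0 0;0 0 0 0;0 0 0 0"}}

```text
t: 9.3
tcp_pos: [0.5038, -0.1165, 0.0856]
tool_rot: [-0.1, 0.995, -0.0, 0.0]
ft_force: [1.4, -0.0, -1.9]
width: 0.0694
grasp_force: 20.0
```

>>> {"fn": "servo_tool", "kwargs": {"series": "0.002 0.0004 -0.002 0;0.002 0.0004 -0.002 0;0.002 0.0004 -0.002 0;0.001 0.0002 -0.002 0;0.001 0.0002 -0.001 0;0 0 0 0;0 0 0 0"}}

```text
t: 10.0
tcp_pos: [0.5117, -0.1149, 0.0764]
tool_rot: [-0.1, 0.995, -0.0, 0.0]
ft_force: [3.1, 0.8, 1.8]
width: 0.0696
grasp_force: 20.0
```

```bash
python3 m.py pics/s4.png
```

```text
tcp H [-21.86890327  -2.04695923  76.41781903] [3.37761362 0.48158953 2.38454627] 10.05
side inl 688 of 961 slope x,y deg [0.5 0.1] z0 74.7 rect ((-1.0575294494628906, 0.4083251953125), (145.46572875976562, 165.9832763671875), 18.657068252563477)
y edges [-81.49254225  80.17124744] plain bottom [64.9388448 63.2107221] tip bottom [-67.05697595  62.16033882]
house ((1.1929702758789062, 0.8749618530273438), (179.9525909423828, 223.80992126464844), 89.95259094238281) 71.04534167156746
```

View pics/s4.png

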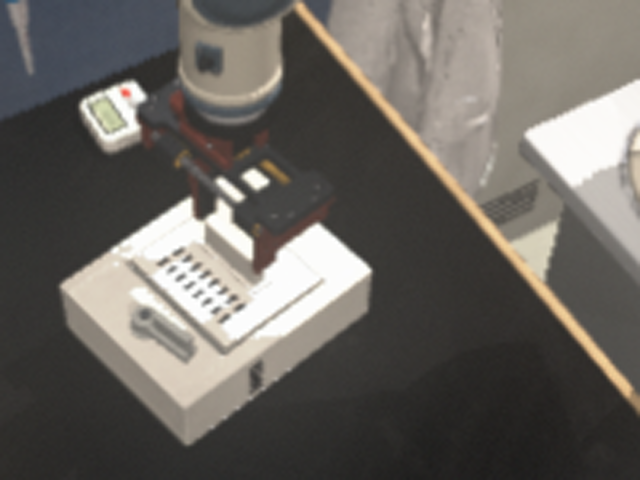

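>>> {"fn": "servo_tool", "kwargs": {"series": "0.001 0.0002 -0.001 0;0.0005 0 -0.001 0;0 0 0 0;0 0 0 0"}}

```text
t: 10.45
tcp_pos: [0.513, -0.1146, 0.075]
tool_rot: [-0.1, 0.995, -0.0, 0.0]
ft_force: [1.8, 1.4, 5.8]
width: 0.0693
grasp_force: 20.0
```

>>> {"fn": "servo_tool", "kwargs": {"series": "0 0 0 0;0 0 0 0;0 0 0 0;0 0 0.002 0;0 0 0.02 0;0 0 0.03 0;0 0 0.03 0;0 0 0 0", "fingers": 1}}

```text
t: 11.25
tcp_pos: [0.5148, -0.1153, 0.1614]
tool_rot: [-0.1, 0.995, -0.001, 0.003]
ft_force: [-0.2, 0.4, 0.9]
width: 0.0878
grasp_force: 0.0
```

```bash
cat > n.py <<'E'
from h import *
for n in("side","top"):
    p,d,X=cloud(n); Y=toH(X)*1000
    w=(d>0)&(p.min(2)>60)
    def zz(x0,x1,y0,y1):
        m=w&(Y[...,0]>x0)&(Y[...,0]<x1)&(Y[...,1]>y0)&(Y[...,1]<y1)&(Y[...,2]>40)&(Y[...,2]<95); return np.round([np.median(Y[m][:,2]) if m.any() else -1,m.sum()],1)
    print(n,"front L/R",zz(-62,-45,25,60),zz(-62,-45,-60,-25),"plain L/R",zz(25,42,25,60),zz(25,42,-60,-25),"house near",zz(-105,-78,-60,60),"far",zz(60,105,-60,-15),"right",zz(-60,40,-84,-72),"left",zz(-60,40,72,84))
    m=w&(abs(Y[...,0]+20)<25)&(abs(Y[...,1])<45)&(Y[...,2]>95)&(Y[...,2]<110); print("rib",m.sum(),rect(Y[m][:,:2]/1000) if m.sum()>5 else 0)
    m=(d>0)&(np.hypot(Y[...,0]-80,Y[...,1])<62)&(Y[...,2]>88)&(Y[...,2]<112)&(Y[...,0]>35); print("fin",m.sum(),rect(Y[m][:,:2]/1000) if m.sum()>5 else 0)
    cv2.imwrite(f"pics/n_{n}.png",p[:,:,::-1])
s=r.read_state(); print(toH(s['tcp_pos'][None])*1000,s['t'],s['width'])
a=cv2.resize(cv2.imread("pics/n_top.png")[185:305,305:405],(400,480),interpolation=cv2.INTER_CUBIC)
b=cv2.resize(cv2.imread("pics/n_side.png")[150:280,230:338],(400,480),interpolation=cv2.INTER_CUBIC)
cv2.imwrite("pics/n_m.png",np.hstack([a,b]))
E
python3 n.py
```

```text
side front L/R [71.7 55. ] [71.8 52. ] plain L/R [72.1 64. ] [70.9 57. ] house near [ 71.6 226. ] far [ 71. 193.] right [ 71.5 106. ] left [ 71.5 135. ]
rib 125 ((-20.100128173828125, 0.24542999267578125), (69.3205337524414, 16.33241844177246), 87.31687927246094)
fin 91 ((77.83108520507812, 22.721017837524414), (18.917640686035156, 63.12216567993164), 5.6621994972229)
top front L/R [69.8 66. ] [70.6 77. ] plain L/R [74.5  5. ] [-1  0] house near [ 70.3 418. ] far [62.6  3. ] right [68.5  8. ] left [70.1 53. ]
rib 4 0
fin 34 ((73.84709167480469, 42.80495071411133), (9.751689910888672, 26.925424575805664), 1.1585432291030884)
[[-20.23375282  -2.24585672 156.58149305]] 11.35 0.08795754617737538
```

View pics/n_m.png

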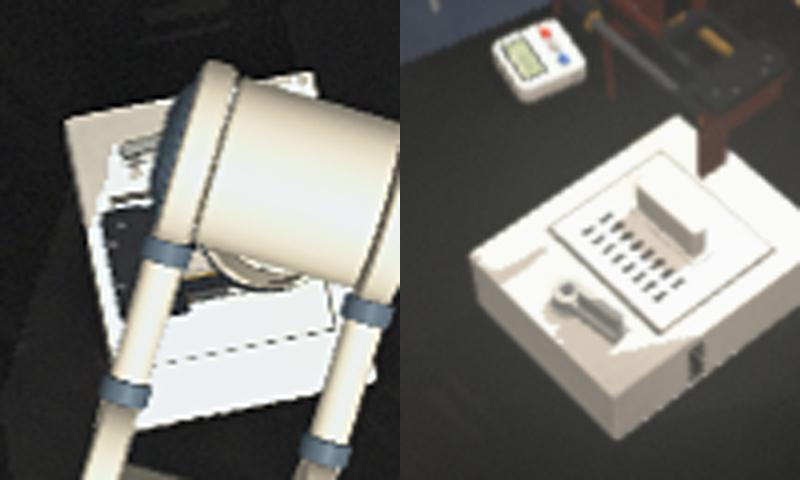

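>>> {"fn": "servo_tool", "kwargs": {"series": "0.02 0.01 0 0;0.035 0.0185 0 0;0.035 0.0185 0 0;0.028 0.0156 0 0;0 0 -0.02 0;0 0 -0.03 0;0 0 -0.018 0;0 0 0 0", "fingers": 0}}

```text
t: 12.15
tcp_pos: [0.628, -0.0516, 0.0818]
tool_rot: [-0.1, 0.995, 0.001, -0.005]
ft_force: [-0.2, -0.2, -0.5]
width: 0.0275
grasp_force: 0.0
```

>>> {"fn": "servo_tool", "kwargs": {"series": "0 0 0 0;0 0 0 0"}}

```text
t: 12.35
tcp_pos: [0.6315, -0.0522, 0.0895]
tool_rot: [-0.1, 0.995, -0.0, 0.001]
ft_force: [-0.3, -0.0, -0.4]
width: 0.011
grasp_force: 0.0
```

```bash
python3 - <<'E'
from h import *
s=r.read_state(); print(toH(s['tcp_pos'][None])*1000,s['t'],s['width'],s['ft_force'])
E
```

```text
[[107.98062518  35.71944319  89.45315666]] 12.35 0.010980090354586095 [-0.28917508 -0.01023706 -0.43959093]
```

>>> {"fn": "servo_tool", "kwargs": {"series": "-0.0071 -0.0003 0 0;-0.0071 -0.0002 0 0;-0.0088 0.0003 0 0;-0.0087 0.0003 0 0;-0.0097 -0.005 0 0;-0.0097 -0.005 0 0;0 0 0 0"}}

```text
t: 13.05
tcp_pos: [0.5789, -0.0628, 0.0886]
tool_rot: [-0.099, 0.995, -0.0, 0.0]
ft_force: [0.5, 0.2, 0.4]
width: 0.0006
grasp_force: 0.0
```

>>> {"fn": "servo_tool", "kwargs": {"series": "-0.0058 -0.0116 0 0;-0.0058 -0.0117 0 0;0 0 0 0;0 0 0 0"}}

```text
t: 13.45
tcp_pos: [0.5683, -0.0859, 0.0883]
tool_rot: [-0.099, 0.995, 0.0, 0.0]
ft_force: [-0.1, 0.1, -0.6]
width: 0.0008
grasp_force: 0.0
```

>>> {"fn": "servo_tool", "kwargs": {"series": "0.0004 -0.002 0 0;0.0004 -0.002 0 0;0 0 0 0;0 0 0 0"}}

```text
t: 13.85
tcp_pos: [0.5693, -0.0892, 0.0883]
tool_rot: [-0.1, 0.995, 0.0, -0.0]
ft_force: [0.6, -0.5, -0.2]
width: 0.0003
grasp_force: 0.0
```

```bash
python3 n.py
```

```text
side front L/R [71.5 56. ] [69.7  9. ] plain L/R [71.6 63. ] [71.2 57. ] house near [ 71.4 270. ] far [ 71.1 196. ] right [71.8 33. ] left [ 71.4 120. ]
rib 9 ((-22.125896453857422, -13.429262161254883), (14.735352516174316, 7.800380706787109), 28.918466567993164)
fin 90 ((78.75662231445312, 23.620372772216797), (18.425626754760742, 63.030311584472656), 7.190297603607178)
top front L/R [70.1 79. ] [70.7 25. ] plain L/R [64.4  2. ] [-1  0] house near [ 70.3 303. ] far [-1  0] right [ 70.2 105. ] left [70.2 88. ]
rib 124 ((-22.743227005004883, 2.5359668731689453), (14.103056907653809, 65.1431884765625), 0.3211817145347595)
fin 0 0
[[39.6654664  11.87440522 88.28232184]] 13.95 0.0002469179374792578
```

View pics/n_m.png

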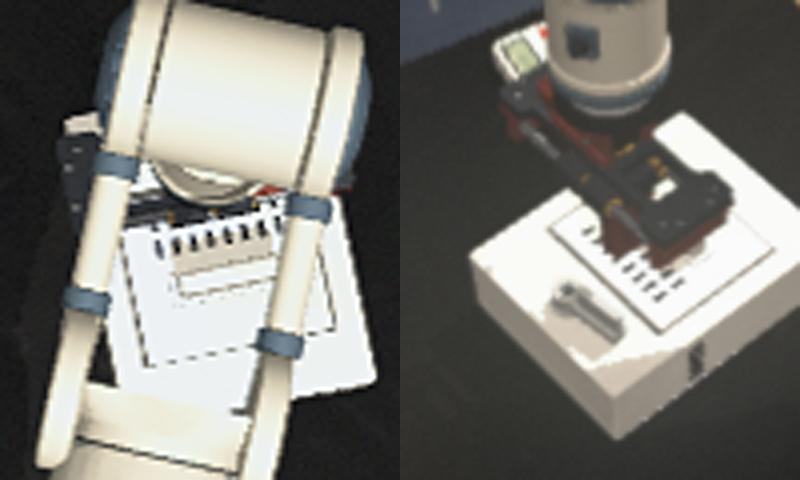

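```bash
python3 - <<'E'
from h import *
def W(x,y,z): 
    c,s=np.cos(HY),np.sin(HY); return np.array([H[0]+(x*c-y*s)/1e3,H[1]+(x*s+y*c)/1e3,z/1e3])
s=r.read_state()
pts=[s['tcp_pos'],W(80,0,92),W(80,0,84),W(80-55*.15,55,84),W(80-34*.15,34,103),W(110,87.5,70),W(110,-87.5,70),W(-20,0,104),W(108,36,89),W(77,42,89),W(56,36,89)]
im=cv2.imread("pics/n_side.png")
q=proj("side",np.array(pts)); print(q.round(0))
big=cv2.resize(im[130:280,220:420],None,fx=4,fy=4,interpolation=cv2.INTER_CUBIC)
for i,(u,v) in enumerate(q):
    c=(int((u-220)*4),int((v-130)*4)); cv2.circle(big,c,3,(0,0,255),-1); cv2.putText(big,str(i),c,0,.6,(0,160,0),2)
cv2.imwrite("pics/dbg.png",big)
E
```

```text
[[289. 223.]
 [275. 227.]
 [275. 229.]
 [291. 239.]
 [284. 231.]
 [288. 258.]
 [248. 219.]
 [302. 205.]
 [276. 241.]
 [286. 236.]
 [290. 231.]]
```

View pics/dbg.png

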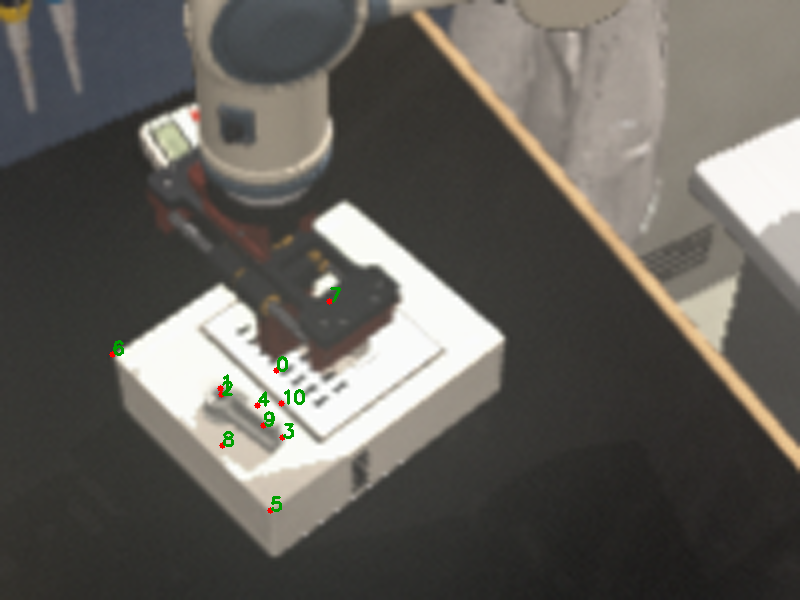

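```bash
python3 - <<'E'
from h import *
np.set_printoptions(precision=0,suppress=True,linewidth=150)
s=r.read_state(); print(toH(s['tcp_pos'][None])*1000)
p,d,X=cloud("side"); Y=toH(X)*1000
m=(d>0)&(np.hypot(Y[...,0]-80,Y[...,1])<66)&(Y[...,0]>60)&(Y[...,2]>74)&(Y[...,2]<130)
P=Y[m]; 
for z in(76,82,88,94,100,106): 
    Q=P[abs(P[:,2]-z)<3]; print(z,len(Q), np.percentile(Q,[2,50,98],axis=0).ravel() if len(Q) else "")
Q=P[P[:,2]>96]; 
if len(Q)>3: u=np.linalg.svd(Q[:,:2]-Q[:,:2].mean(0))[2][0]; print("fin top mean",Q.mean(0),"dir",u)
m=(d>0)&(abs(Y[...,0]-40)<30)&(abs(Y[...,1]-12)<45)&(Y[...,2]>76)&(Y[...,2]<150)&(p.max(2)<130)
P=Y[m]
for z in range(78,150,8):
    Q=P[abs(P[:,2]-z)<4]; print(z,len(Q), np.percentile(Q[:,:2],[2,98],axis=0).ravel() if len(Q) else "")
E
```

```text
[[40. 12. 88.]]
76 76 [ 61. -62.  74.  90.   3.  75. 111.  59.  79.]
82 30 [73. -5. 80. 85. 23. 82. 91. 53. 85.]
88 64 [72. -9. 85. 82.  5. 87. 93. 54. 90.]
94 21 [72.  1. 91. 80. 43. 94. 86. 55. 97.]
100 21 [ 74.  14.  98.  79.  29. 102.  83.  53. 103.]
106 27 [ 73.  16. 103.  78.  37. 104.  84.  54. 107.]
fin top mean [ 79.  35. 102.] dir [-0.  1.]
78 0 
86 0 
94 0 
102 0 
110 0 
118 7 [28.  3. 49. 21.]
126 19 [30.  5. 51. 24.]
134 14 [34.  8. 50. 23.]
142 12 [40.  7. 51. 24.]
```

```bash
python3 - <<'E'
from h import *
np.set_printoptions(precision=0,suppress=True,linewidth=150)
for n in("side","top"):
    p,d,X=cloud(n); Y=toH(X)*1000
    m=(d>0)&(abs(Y[...,0]-40)<28)&(abs(Y[...,1]-12)<45)&(Y[...,2]>76)&(Y[...,2]<150)
    for z in range(78,150,8):
        k=m&(abs(Y[...,2]-z)<4); Q=Y[k]; print(n,z,len(Q), np.percentile(Q[:,:2],[2,98],axis=0).ravel() if len(Q) else "",p[k].mean(0) if len(Q) else "")
E
```

```text
side 78 6 [26. 25. 66. 52.] [220. 220. 215.]
side 86 0  
side 94 0  
side 102 0  
side 110 0  
side 118 11 [29.  9. 51. 22.] [125. 115. 110.]
side 126 16 [29.  4. 50. 24.] [96. 81. 75.]
side 134 20 [34.  5. 52. 24.] [94. 77. 70.]
side 142 13 [38.  5. 51. 24.] [90. 74. 68.]
top 78 7 [13. 10. 67. 52.] [226. 231. 233.]
top 86 1 [67. 43. 67. 43.] [135. 136. 133.]
top 94 0  
top 102 0  
top 110 0  
top 118 0  
top 126 0  
top 134 0  
top 142 0
```

>>> {"fn": "servo_tool", "kwargs": {"series": "0.02 0.012 0 0;0.022 0.0125 0 0;0.02 0.0124 0 0;0 0 -0.01 0;0 0 -0.014 0;0 0 0 0;0 0 0 0", "fingers": 0}}

```text
t: 14.8
tcp_pos: [0.63, -0.0529, 0.0632]
tool_rot: [-0.1, 0.995, 0.0, -0.001]
ft_force: [-0.1, -0.4, -0.2]
width: -0.0003
grasp_force: 0.0
```

```bash
python3 - <<'E'
from h import *
np.set_printoptions(precision=0,suppress=True,linewidth=150)
s=r.read_state(); c=toH(s['tcp_pos'][None])[0]*1000; print(c,s['ft_force'],s['width'])
p,d,X=cloud("side"); Y=toH(X)*1000
m=(d>0)&(abs(Y[...,0]-c[0])<28)&(abs(Y[...,1]-c[1])<45)&(Y[...,0]>87)&(Y[...,2]>76)&(Y[...,2]<150)
for z in range(78,140,4):
    k=m&(abs(Y[...,2]-z)<=2); Q=Y[k]; print(z,len(Q), np.percentile(Q[:,:2],[2,98],axis=0).ravel() if len(Q) else "")
E
```

```text
[106.  35.  63.] [-0. -0. -0.] -0.00028415181115981354
78 2 [ 98.  44. 111.  45.]
82 0 
86 0 
90 1 [114.  45. 114.  45.]
94 4 [101.  31. 117.  45.]
98 11 [104.  28. 117.  48.]
102 5 [104.  33. 115.  45.]
106 6 [106.  33. 117.  46.]
110 8 [109.  29. 118.  47.]
114 5 [116.  29. 116.  45.]
118 1 [113.  46. 113.  46.]
122 5 [111.  34. 117.  48.]
126 6 [112.  34. 118.  47.]
130 3 [100.  47. 116.  49.]
134 2 [117.  41. 117.  45.]
138 4 [103.  45. 117.  50.]
```

>>> {"fn": "servo_tool", "kwargs": {"series": "-0.0062 0.0003 -0.003 0;-0.0062 0.0003 0 0;-0.0088 0.0003 0 0;-0.0087 0.0003 0 0;-0.0097 -0.005 0 0;-0.0097 -0.005 0 0;0 0 0 0"}}

```text
t: 15.55
tcp_pos: [0.5803, -0.0618, 0.0615]
tool_rot: [-0.099, 0.995, -0.0, -0.001]
ft_force: [0.6, 0.5, -0.4]
width: 0.0003
grasp_force: 0.0
```

>>> {"fn": "servo_tool", "kwargs": {"series": "-0.0058 -0.0116 0 0;-0.0058 -0.0117 0 0;0 0 0 0;0 0 0 0"}}

```text
t: 15.95
tcp_pos: [0.5698, -0.0854, 0.0611]
tool_rot: [-0.099, 0.995, -0.0, -0.001]
ft_force: [-0.2, -0.6, -0.9]
width: 0.0004
grasp_force: 0.0
```

>>> {"fn": "servo_tool", "kwargs": {"series": "0.0004 -0.002 0 0;0.0004 -0.002 0 0;0 0 0 0;0 0 0 0"}}

```text
t: 16.35
tcp_pos: [0.5711, -0.0885, 0.0612]
tool_rot: [-0.1, 0.995, -0.0, -0.0]
ft_force: [-0.2, 0.4, -0.2]
width: 0.0003
grasp_force: 0.2
```

```bash
cat > l.py <<'E'
from h import *
np.set_printoptions(precision=0,suppress=True,linewidth=150)
s=r.read_state(); c=toH(s['tcp_pos'][None])[0]*1000; print("tcp",c,s['ft_force'],s['t'])
for n in ("side","top"):
    p,d,X=cloud(n); Y=toH(X)*1000
    m=(d>0)&(np.hypot(Y[...,0]-80,Y[...,1])<64)&(Y[...,0]>15)&(Y[...,2]>76)&(Y[...,2]<150)
    for z in range(80,132,6):
        Q=Y[m&(abs(Y[...,2]-z)<=3)]
        # 2D occupancy: mean in x bins
        print(n,z,len(Q),[(int(a),int(Q[(Q[:,0]>=a)&(Q[:,0]<a+10)][:,1].min()),int(Q[(Q[:,0]>=a)&(Q[:,0]<a+10)][:,1].max())) for a in range(15,125,10) if ((Q[:,0]>=a)&(Q[:,0]<a+10)).any()])
E
python3 l.py
```

```text
tcp [42. 12. 61.] [-0.  0. -0.] 16.35
side 80 25 [(45, 5, 7), (55, 3, 9), (65, -26, 7), (75, 7, 56), (85, -1, 11)]
side 86 53 [(35, 19, 19), (45, 2, 6), (55, 3, 6), (65, -8, 9), (75, -12, 10), (85, -7, 10)]
side 92 34 [(25, 21, 21), (35, 21, 23), (45, 2, 22), (55, 1, 6), (65, -3, 7), (75, -3, 12), (85, -2, 10)]
side 98 21 [(25, 21, 21), (35, 20, 23), (45, 2, 23), (55, -7, 5), (65, 0, 3)]
side 104 29 [(25, 22, 22), (35, 21, 24), (45, -2, 23), (55, -3, 6), (65, 0, 5)]
side 110 14 [(35, 21, 22), (45, 7, 21), (55, 3, 3)]
side 116 5 [(35, 22, 22), (45, 5, 18)]
side 122 10 [(25, 23, 23), (35, 24, 24), (45, 6, 25)]
side 128 7 [(25, 24, 24), (45, 14, 24)]
top 80 0 []
top 86 0 []
top 92 0 []
top 98 0 []
top 104 0 []
top 110 0 []
top 116 0 []
top 122 0 []
top 128 0 []
```

>>> {"fn": "servo_tool", "kwargs": {"series": "0.0004 -0.002 0 0;0.0002 -0.001 0 0;0 0 0 0;0 0 0 0"}}

```text
t: 16.85
tcp_pos: [0.5712, -0.0889, 0.0613]
tool_rot: [-0.101, 0.995, 0.002, -0.0]
ft_force: [-2.9, 7.8, 2.0]
width: 0.0004
grasp_force: 4.4
```

>>> {"fn": "servo_tool", "kwargs": {"series": "0.0002 -0.001 0 0;0.0002 -0.001 0 0;0 0 0 0;0 0 0 0"}}

```text
t: 17.25
tcp_pos: [0.5712, -0.089, 0.0613]
tool_rot: [-0.101, 0.995, 0.004, -0.001]
ft_force: [-4.8, 14.2, 3.3]
width: 0.0002
grasp_force: 7.4
```

At the stop (14 N, no further motion). Back off, lift clear, and check.

>>> {"fn": "servo_tool", "kwargs": {"series": "-0.0012 0.006 0 0;-0.002 0.01 0 0;0 0 0.03 0;0 0 0.05 0;-0.01 0.05 0.03 0;-0.01 0.05 0 0;-0.01 0.05 0 0;-0.01 0.05 0 0"}}

```text
t: 18.05
tcp_pos: [0.5307, 0.1134, 0.1673]
tool_rot: [-0.099, 0.995, -0.0, 0.001]
ft_force: [0.3, 0.6, -0.0]
width: 0.0004
grasp_force: 0.0
```

>>> {"fn": "servo_tool", "kwargs": {"series": "0 0.05 0 0;0 0 0 0;0 0 0 0;0 0 0 0"}}

```text
t: 18.45
tcp_pos: [0.5312, 0.1609, 0.1667]
tool_rot: [-0.099, 0.995, -0.0, 0.0]
ft_force: [0.0, -0.2, 0.1]
width: 0.0006
grasp_force: 0.0
```

```bash
python3 l.py; python3 n.py; python3 - <<'E'
from h import *
p,d,X=cloud("top"); z=np.load("top0.npz")
for nm,(u,v) in dict(bottle=(267,178),timer=(453,262),tape=(225,192)).items():
    print(nm,np.abs(p[v-18:v+18,u-18:u+18].astype(int)-z['p'][v-18:v+18,u-18:u+18]).mean())
Y=toH(X)*1000; m=(d>0)&(abs(Y[...,0]-55)<45)&(abs(Y[...,1])<40)&(Y[...,2]>90)&(Y[...,2]<110)
Q=Y[m]; print(len(Q),Q.mean(0),np.linalg.svd(Q[:,:2]-Q[:,:2].mean(0))[2][0])
E
```

```text
tcp [ 52. 264. 167.] [ 0. -0.  0.] 18.45
side 80 34 [(25, 5, 6), (35, 2, 9), (45, 4, 7), (55, -40, 8), (65, 3, 15), (75, 9, 10), (85, 0, 35)]
side 86 73 [(25, 2, 6), (35, 3, 8), (45, 3, 6), (55, 1, 8), (65, -8, 10), (75, -12, 13), (85, -8, 9)]
side 92 30 [(25, 2, 3), (35, 2, 3), (45, 1, 5), (55, 1, 5), (65, -3, 5), (75, -8, 12), (85, -3, 6)]
side 98 22 [(25, -5, 4), (35, 1, 4), (45, 1, 4), (55, 0, 4), (65, -2, 3)]
side 104 35 [(25, -3, 4), (35, -3, 4), (45, -2, 4), (55, -4, 4), (65, -2, 2)]
side 110 1 [(35, 0, 0)]
side 116 0 []
side 122 0 []
side 128 0 []
top 80 67 [(15, -30, 15), (25, -20, 38), (35, -24, 16), (45, -12, 44), (55, -56, 60), (65, -28, 60), (75, -8, 62), (85, -57, 0), (95, -40, 6)]
top 86 51 [(15, 1, 1), (25, -6, 9), (35, -4, 9), (45, -4, 7), (55, -5, 8), (65, -6, 10), (75, -9, 12), (85, -8, 7)]
top 92 27 [(15, 4, 4), (25, 5, 5), (35, 7, 7), (45, -3, 9), (55, 5, 5), (65, -3, 8), (75, -7, 12), (85, 1, 11)]
top 98 21 [(25, -2, 3), (35, -2, 4), (45, -1, 5), (55, -2, 2)]
top 104 24 [(25, -1, 5), (35, -1, 5), (45, 0, 3), (55, -1, 5)]
top 110 3 [(35, 3, 3), (45, 3, 5)]
top 11
[... 296 characters left out ...]
in 85 ((64.52278137207031, -1.2277889251708984), (55.79737091064453, 19.678054809570312), 7.351266860961914)
top front L/R [69.8 79. ] [70.4 79. ] plain L/R [71.5 78. ] [71.1 77. ] house near [ 70.2 431. ] far [ 70.8 259. ] right [ 70.6 160. ] left [ 70.3 157. ]
rib 135 ((-22.832141876220703, 0.6726646423339844), (13.922188758850098, 69.98817443847656), 0.5921684503555298)
fin 60 ((61.69770812988281, -1.0554046630859375), (51.073856353759766, 20.457683563232422), 4.91363000869751)
[[ 51.85838083 264.05007645 166.75215893]] 18.65 0.0007613174209763903
bottle 13.367541152263374
timer 1.7723765432098766
tape 36.63451646090535
63 [ 51.07395685   1.81397993 100.36930237] [-0.99993033  0.01180443]
```

```bash
python3 - <<'E'
from h import *
p,d,X=cloud("side"); z=np.load("side0.npz")
for nm,(u,v) in dict(bottle=(283,318),timer=(267,167),tape=(316,366)).items():
    print(nm,np.abs(p[v-18:v+18,u-18:u+18].astype(int)-z['p'][v-18:v+18,u-18:u+18]).mean())
E
```

```text
bottle 13.207561728395062
timer 2.261574074074074
tape 17.522119341563787
```

>>> {"fn": "servo_tool", "kwargs": {"series": "-0.04 -0.02 0.03 0;-0.04 -0.02 0.02 0;-0.04 -0.02 0 0;-0.03 0 0 0;0 0 0 0;0 0 0 0"}}

```text
t: 19.35
tcp_pos: [0.3842, 0.1031, 0.215]
tool_rot: [-0.1, 0.995, 0.0, 0.001]
ft_force: [0.5, 0.1, -0.9]
width: 0.0004
grasp_force: 0.0
```

```bash
python3 - <<'E'
from h import *
for n,pts in(("side",dict(bottle=(283,318),tape=(316,366))),("top",dict(bottle=(267,178),tape=(225,192)))):
    p,d,X=cloud(n); z=np.load(n+"0.npz"); X0=deproj(n,z['d'])
    for nm,(u,v) in pts.items():
        a=p[v-24:v+24,u-24:u+24].astype(float).mean(2); b=z['p'][v-24:v+24,u-24:u+24].astype(float).mean(2)
        def cen(X,dd):
            m=np.zeros_like(dd,bool); m[v-28:v+28,u-28:u+28]=1; m&=(dd>0)&(X[...,2]>.012)&(X[...,2]<.2); return X[m].mean(0).round(4),m.sum()
        print(n,nm,abs(a-b).mean(),cv2.phaseCorrelate(a,b),cen(X0,z['d']),cen(X,d))
print(r.read_state()['ft_force'],r.read_state()['tcp_pos'])
E
```

```text
side bottle 8.385706018518517 ((0.0434698863231624, -0.05795434768345231), 0.9559156605853425) (array([0.7264, 0.1627, 0.0939]), np.int64(916)) (array([0.7268, 0.1625, 0.0928]), np.int64(932))
side tape 4.615451388888888 ((-0.00548476666726927, -0.06121835972012235), 0.8557725346886582) (array([0.6959, 0.2787, 0.0199]), np.int64(962)) (array([0.6995, 0.2794, 0.0201]), np.int64(929))
top bottle 9.200954861111112 ((-0.04073603747247745, 0.24363923739693405), 0.8058698665110549) (array([0.708 , 0.148 , 0.0949]), np.int64(639)) (array([0.7073, 0.1489, 0.095 ]), np.int64(635))
top tape 2.5886863425925926 ((-0.055108991288793874, 0.03782810551795279), 0.9544635419980031) (array([0.6962, 0.2779, 0.0192]), np.int64(655)) (array([0.6968, 0.278 , 0.0195]), np.int64(651))
[-0.82981588 -0.04357453 -0.15190311] [0.38456351 0.10322946 0.21427696]
```

Bystanders have not moved (differences were only shadows).

```bash
python3 -c "
from station import r
print(r.finish_job())"
```

```text
the job is handed in; nothing more can be done
None
```

The filter cover is back on the air cleaner, hooked under the ledge and flush all round. The latch is turned to its stop across the cover, the bottle, timer and tape roll are undisturbed, and the job was handed in at about 19.5 s.

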